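Feel along the sprung pads of a curved support bar

ROBOT

A 6-joint arm with a two-finger parallel gripper is mounted at the origin on the work surface; the furniture and walls round the work are solid. World frame = base frame: x ahead of the robot, y to its left, z up, the work surface at z = 0. Lengths are in m, angles in degrees, forces in N, time in s.
With the tool pointing down it reaches from about 0.425 to 0.95 m from the base axis. Payload 3.5 kg.
Tool frame: the origin (TCP) lies midway between the tips of the shut fingers; the grasp point (between the pads) lies 19 mm behind it; z points along the fingers, y is the direction in which the jaws open and shut (so a half turn about z gives the same grasp; the last joint's range is limited). The gripper opens to 85 mm and grips with 20 to 120 N. Pads are 22 mm wide; open, the fingers measure 114 mm over their backs; the gripper's body (76 mm by 85 mm) begins 54 mm behind the grasp point. The pads swing forward as they close: fully open they stand 13 mm farther back than shut.
Start: joints at [62.223, 16.404, 90.338, -0, 73.258, -8.594], TCP at [0.222, 0.638, 0.231] pointing down, gripper open.
Joint ranges: [-158.93, 158.93], [-51.34, 127.21], [12.03, 142.37], [-87.48, 267.48], [13.55, 161.25], [-162.69, 162.69]. Speed limits (degrees/s): [159.86, 159.86, 180, 180, 180, 180].

INTERFACE

Orientations are given as [roll, pitch, yaw] about the fixed x, y, z axes, in that order (R = Rz(yaw) Ry(pitch) Rx(roll)).
In Python, from bench import robot gives the robot as it stands.
- The arm moves only by the shell command python3 -m pendant 'ROWS' [FORCE]. ROWS is JSON, a list of rows, each a list of 7 numbers: the shift along the tool's x, y, z in mm, then the turn, a rotation vector about the tool's x, y, z in degrees, then the finger opening in mm, from 0 to 85.4. In form: [[tx, ty, tz, ax, ay, az, fingers], ...]. A call has 1 to 20 rows; each row is the pose to reach, as a shift and turn from the pose commanded when the call began, along the tool's axes at that moment; what a row does not reach only later rows make up. A row lasts 1/8 s, in which the tool goes at most 62.5 mm and 10.7 degrees, less where a joint would pass 70% of its speed; a pose out of reach is approached as far as the arm can. A call with a gripper value outside its range is refused whole. The fingers move at their own pace and stop on an object; FORCE is the grip in N (left out, the last holds). Time passes only in rows, so rows that repeat a pose let the fingers close. It gives the time, the measured TCP pose, the force and the opening at its end, in the units of the state.
- robot.observe(): the state, without advancing time (a new reading comes with each control period).
- robot.snapshot(name): name is "scene" or "top"; returns a dict with "img" (480x640x3 uint8, blue, green, red), "camera_matrix" (3x3 intrinsics, pixels), "pose" (4x4, takes a point from camera to world coordinates). Camera axes: x right, y up, looking along -z (the intrinsics and any distortion apply to the point x, -y, -z); pixel columns grow to the right and rows downward; lengths in m; the calibration is good to about 2 mm. A picture is of the moment at which its call begins. There is no depth.
- robot.finish_job(): hands the job in, once; it reports no verdict.
The state is a dict: "time": time; "joint_positions": joint angles; "joint_velocities": joint speeds; "effort": joint torques, N m; "tcp_pos": TCP position; "eef_rot": TCP orientation; "force": force on the tool from outside, world axes, zero at the start; "ft_torque": the same for the moment, N m; "width": opening from 0.0 (shut) to 1.0 (fully open).
Only numpy, scipy, OpenCV 4.12 (cv2) and the standard library are available. Lean on these libraries where they do the work, as an engineer would, in place of code of your own. Each camera call takes 0.05 s, during which the arm holds its last target. There are 200 camera calls.

TASK

Check the five sprung pads of the curved bar by running a fingertip along the row: start at the pad next to the raised stop block and go pad by pad to the plain end, dipping each about 5 mm of its 12 mm, one at a time, lightly and never to the bottom. Finish with the fingertips still on the last pad, holding it partly down with the other four back up. Grasp and lift nothing, and leave the bar and the loose parts where they are.

Things in the scene. Friction and masses are not known exactly. Their poses are not given: they have to be found in the camera images.
- spring_bar: Loose curved steel bar (about 3.5 kg), 52 mm wide, 32 mm high, about 320 mm long, with five sprung pads in a row on top, 50 mm apart on an arc of 150 mm radius about its own point (-150, 0) mm. Origin: underside, beneath the middle pad (pad 3). x points to the outer (convex) side of the curve, y along the row towards the stop block, z up.
- stop_block_top (a point): Centre of the top of the raised steel stop block fixed on the bar beyond pad 1 (52 x 20 mm, its top 60 mm above the bench, two screw heads 4 mm higher), 54 mm from pad 1 along the curve. The bar's other end is plain and rounded.
- pad_1_top (a point): Centre of the top of pad 1 (nearest the stop block: the row starts here). A shallow dome of 36 mm diameter, 16 mm proud of the bar when up (top 48 mm above the bench), falling about 8 mm from its centre to its edge at a slope under 30 degrees, so that a fingertip can slide across it. The point moves down with the pad.
- pad_1 (a joint): How far pad 1 is pressed down, in m: 0 is fully up, 0.012 is the bottom. A spring brings it back; about 1 N starts it, plus 0.6 N per mm (4 N at 5 mm, 8 N at the bottom).
- pad_2_top (a point): Centre of the top of pad 2 (number 2 counted from the stop block). A shallow dome of 36 mm diameter, 16 mm proud of the bar when up (top 48 mm above the bench), falling about 8 mm from its centre to its edge at a slope under 30 degrees, so that a fingertip can slide across it. The point moves down with the pad.
- pad_2 (a joint): How far pad 2 is pressed down, in m: 0 is fully up, 0.012 is the bottom. A spring brings it back; about 1 N starts it, plus 0.6 N per mm (4 N at 5 mm, 8 N at the bottom).
- pad_3_top (a point): Centre of the top of pad 3 (number 3 counted from the stop block). A shallow dome of 36 mm diameter, 16 mm proud of the bar when up (top 48 mm above the bench), falling about 8 mm from its centre to its edge at a slope under 30 degrees, so that a fingertip can slide across it. The point moves down with the pad.
- pad_3 (a joint): How far pad 3 is pressed down, in m: 0 is fully up, 0.012 is the bottom. A spring brings it back; about 1 N starts it, plus 0.6 N per mm (4 N at 5 mm, 8 N at the bottom).
- pad_4_top (a point): Centre of the top of pad 4 (number 4 counted from the stop block). A shallow dome of 36 mm diameter, 16 mm proud of the bar when up (top 48 mm above the bench), falling about 8 mm from its centre to its edge at a slope under 30 degrees, so that a fingertip can slide across it. The point moves down with the pad.
- pad_4 (a joint): How far pad 4 is pressed down, in m: 0 is fully up, 0.012 is the bottom. A spring brings it back; about 1 N starts it, plus 0.6 N per mm (4 N at 5 mm, 8 N at the bottom).
- pad_5_top (a point): Centre of the top of pad 5 (at the plain end: the row finishes here). A shallow dome of 36 mm diameter, 16 mm proud of the bar when up (top 48 mm above the bench), falling about 8 mm from its centre to its edge at a slope under 30 degrees, so that a fingertip can slide across it. The point moves down with the pad.
- pad_5 (a joint): How far pad 5 is pressed down, in m: 0 is fully up, 0.012 is the bottom. A spring brings it back; about 1 N starts it, plus 0.6 N per mm (4 N at 5 mm, 8 N at the bottom).
- carriage_0: Bystander: loose rail carriage, 27 x 45 x 14 mm, on the bench on the inner side of the curved bar. Origin: centre of its underside.
- star_knob_0: Bystander: loose black star knob standing on its head with its threaded stem up, 37 mm across, 54 mm high, on the outer side of the bar. Origin: centre of its underside.
- spare_pin_0: Bystander: loose locating pin, 12 mm diameter, 120 mm long along its own y, lying on the outer side of the bar. Origin: underside, at mid length.
- hex_key_1: Bystander: loose bent hex key lying flat, 33 x 103 x 7 mm. Origin: centre of its underside.
- tape_roll: Bystander: loose roll of tape lying flat, 66 mm diameter, 24 mm high. Origin: centre of its underside.

How it is judged (in metres and radians):
On the way, in this order (a step that is already met when the one before it is completed fails the run):
1. the first pad from the stop block is dipped by more than 2.5 mm while the other four are up (within 2 mm) (value of joint pad_1 above 0.0025 m and value of joint each of pad_2, pad_3, pad_4, pad_5 below 0.002 m and contact force between the fingers and spring_bar above 0.5 N), for 0.1 s.
2. the second pad from the stop block is dipped by more than 2.5 mm while the other four are up (within 2 mm) (value of joint pad_2 above 0.0025 m and value of joint each of pad_1, pad_3, pad_4, pad_5 below 0.002 m and contact force between the fingers and spring_bar above 0.5 N), for 0.1 s.
3. the third pad from the stop block is dipped by more than 2.5 mm while the other four are up (within 2 mm) (value of joint pad_3 above 0.0025 m and value of joint each of pad_1, pad_2, pad_4, pad_5 below 0.002 m and contact force between the fingers and spring_bar above 0.5 N), for 0.1 s.
4. the fourth pad from the stop block is dipped by more than 2.5 mm while the other four are up (within 2 mm) (value of joint pad_4 above 0.0025 m and value of joint each of pad_1, pad_2, pad_3, pad_5 below 0.002 m and contact force between the fingers and spring_bar above 0.5 N), for 0.1 s.
5. the last pad from the stop block is dipped by more than 2.5 mm while the other four are up (within 2 mm) (value of joint pad_5 above 0.0025 m and value of joint each of pad_1, pad_2, pad_3, pad_4 below 0.002 m and contact force between the fingers and spring_bar above 0.5 N), for 0.1 s.
At the end, for the whole second after the job is handed in: The fingers rest on the last pad (more than 0.5 N) and hold it 2.5 to 11 mm down; the other four pads are within 2 mm of fully up; the bar is at rest within 10 mm of where it started and the loose parts within 15 mm (all of step 5 and value of joint pad_5 below 0.011 m and distance of spring_bar from where it was at the start of the episode below 0.01 m and linear speed of spring_bar below 0.01 m/s and distance of each of carriage_0, star_knob_0, spare_pin_0, hex_key_1, tape_roll from where it was at the start of the episode below 0.015 m); the arm keeps its last pose, push and grip.
It fails at once if a pad is pressed to the bottom (more than 11.3 mm) (value of joint any of pad_1, pad_2, pad_3, pad_4, pad_5 above 0.0113 m).
It fails at once if the bar is lifted, tipped or shoved (more than 10 mm or 0.1 rad) (distance of spring_bar from where it was at the start of the episode above 0.01 m or angle between spring_bar's own z axis and vertical above 0.1 rad).
It fails at once if a loose part is lifted or pushed away (more than 15 mm) (distance of any of carriage_0, star_knob_0, spare_pin_0, hex_key_1, tape_roll from where it was at the start of the episode above 0.015 m).
It also fails if it takes over 42 s, if anything falls off the work surface, if the arm or the gripper's body presses on something with over 40 N, if the wrist force passes 120 N, or if a joint passes its speed limit or range.

## Working session

There is one attempt and no reset: what is moved stays moved. The work goes in short steps, Python scripts to look and compute and a shell command to move; the robot and the scene stay as the last step left them, time stands still between calls to the robot, and variables do not carry over. Pictures are saved under pics/ and viewed, about 8 in all and at most 12, crops included, and the job is handed in when it is done.

```bash
mkdir -p pics; ls; python3 - <<'E'
from bench import robot
import cv2,json,numpy as np
print(robot.observe())
for n in("scene","top"):
    s=robot.snapshot(n); cv2.imwrite(f"pics/{n}0.png",s["img"]); print(n,s["camera_matrix"],s["pose"],[k for k in s])
    np.savez(f"{n}0.npz",K=s["camera_matrix"],T=s["pose"])
E
```

```text
pics
{'time': 0.0, 'joint_positions': array([ 6.22216806e+01,  1.64549911e+01,  9.04218645e+01,  4.61382589e-04,
        7.32580566e+01, -8.59588614e+00]), 'joint_velocities': array([ 0.02131894, -0.09090951, -0.01356649,  0.02340111,  0.04816041,
        0.03292464]), 'effort': array([ 2.65811541e-03, -4.05975652e+01, -2.92626232e+01,  3.99616511e-05,
        5.74182108e-03,  1.06730377e-05]), 'tcp_pos': array([0.22147128, 0.63694684, 0.22993804]), 'eef_rot': array([-1.79866669e+02, -2.06011049e-02,  1.60817409e+02]), 'force': array([ 0.89635599, -0.78815391,  0.10953925]), 'ft_torque': array([ 0.02212847,  0.00963377, -0.0053109 ]), 'width': 0.998317212501241}
scene [[449.83977994   0.         321.43896034]
 [  0.         449.83977994 237.94886296]
 [  0.           0.           1.        ]] [[-0.88879525  0.31099706 -0.33663604  0.28608674]
 [-0.45830022 -0.60628295  0.64990915  0.66332477]
 [-0.00197686  0.73191653  0.68139143  0.66437458]
 [ 0.          0.          0.          1.        ]] ['img', 'camera_matrix', 'pose']
top [[607.52396088   0.         318.98860769]
 [  0.         607.52396088 234.71753548]
 [  0.           0.           1.        ]] [[ 0.00672214  0.99666245 -0.08135587  0.47939817]
 [-0.99989314  0.00564314 -0.01348538  0.07687816]
 [-0.01298127  0.08143783  0.99659388  1.32799185]
 [ 0.          0.          0.          1.        ]] ['img', 'camera_matrix', 'pose']
```

View pics/top0.png

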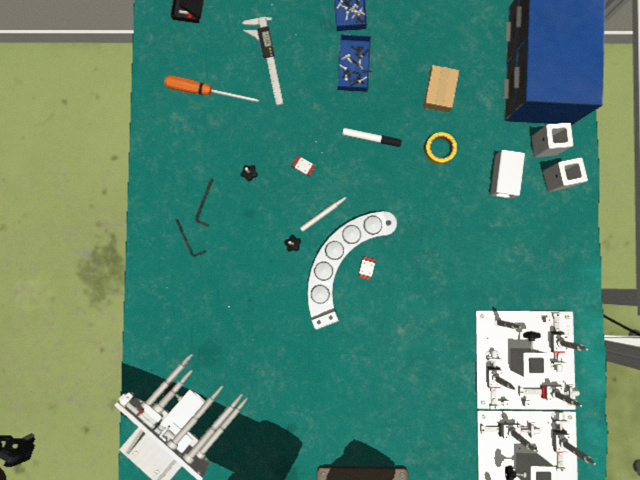

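View pics/scene0.png

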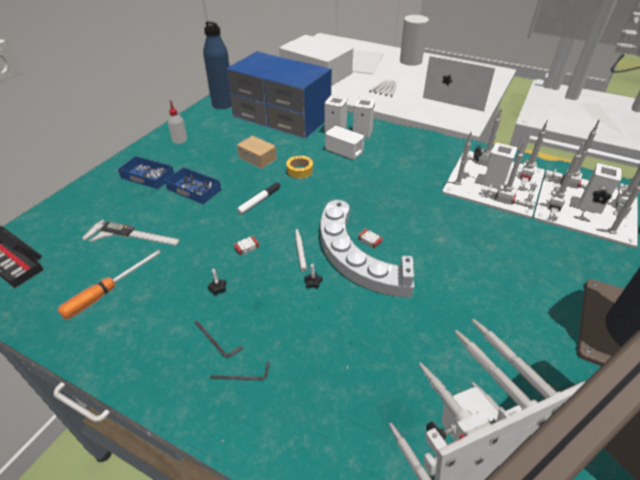

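The top view shows the stop block at about (325,319), pads 1 to 5 at (320,294), (324,271), (335,250), (352,234) and (373,224), and the plain end at (390,222). The star knob (292,243), pin (323,214) and carriage (367,268) are nearby. I'll crop in to get the pad centres.

```bash
python3 - <<'E'
import cv2,numpy as np
a=cv2.imread("pics/top0.png")[205:335,290:410]; b=cv2.imread("pics/scene0.png")[190:300,310:430]
a=cv2.resize(a,None,fx=4,fy=4,interpolation=cv2.INTER_CUBIC);b=cv2.resize(b,None,fx=4,fy=4,interpolation=cv2.INTER_CUBIC)
c=cv2.createCLAHE(3,(4,4))
f=lambda i:c.apply(cv2.cvtColor(i,cv2.COLOR_BGR2GRAY))
A=f(a);B=np.zeros_like(A);B[:440]=f(b)
# 480 wide each -> show stacked side by side scaled
im=np.hstack([A[:, :400],B[:, :400]])
for k in range(0,800,40): cv2.putText(im,str((290 if k<400 else 310)+(k%400)//4),(k,8),0,.3,255)
for k in range(0,520,40): cv2.putText(im,f"{205+k//4}",(0,k+4),0,.3,255); cv2.putText(im,f"{190+k//4}",(402,k+4),0,.3,255)
cv2.imwrite("pics/crop1.png",im)
E
```

```text
(no output)
```

View pics/crop1.png

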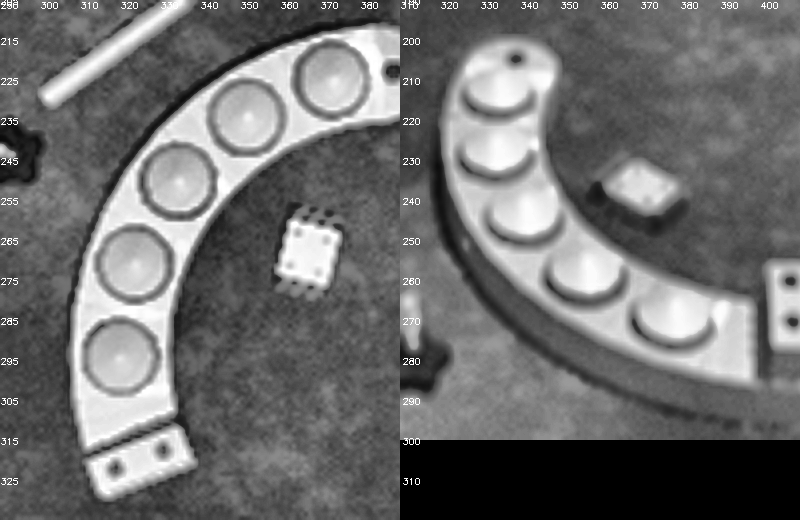

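```bash
cat > h.py <<'E'
import numpy as np,cv2
from scipy.optimize import least_squares
from scipy.spatial.transform import Rotation as R
def proj(n,P):
    d=np.load(f"{n}0.npz");T=np.linalg.inv(d["T"]);c=np.c_[P,np.ones(len(P))]@T.T
    c=c[:,:3]*[1,-1,-1];u=c@d["K"].T;return u[:,:2]/u[:,2:]
PH=np.array([2,1,0,-1,-2])*50/150
def bar(q,ph,z,r=.15):
    l=np.c_[-.15+r*np.cos(ph),r*np.sin(ph)];c,s=np.cos(q[2]),np.sin(q[2])
    return np.c_[l@np.array([[c,s],[-s,c]])+q[:2],np.full(len(l),z)]
def rows(q,tcp,eul): # tool-frame shift to targets
    pass
E
python3 - <<'E'
from h import *
t=(np.array([[121,356],[134,264],[178,181],[247,118],[331,79]])+.5)/4-.5+[290,205]
# scene: rim lower-middle bases
s=(np.array([[98,92],[98,152],[125,215],[186,272],[274,318]])[::-1]+.5)/4-.5+[310,190]
for z in(.036,.040):
  f=lambda q:(proj("top",bar(q,PH,z))-t).ravel()
  r=least_squares(f,[.5,.05,1.0]);q=r.x
  print(z,q[:2],np.degrees(q[2]),"res",f(q).reshape(-1,2).round(2).tolist())
  print("scene res",(proj("scene",bar(q,PH,z))-s).round(1).tolist())
  print("block",proj("top",bar(q,np.array([154/150]),.06)))
np.save("q.npy",q)
P=bar(q,PH,.048);print(P.round(4),np.hypot(P[:,0],P[:,1]))
for y in np.degrees(PH+q[2])+90: print("tangent yaw",y, y-180)
E
```

```text
0.036 [0.552725   0.06179359] 53.01395436912446 res [[-0.14, 0.21], [0.16, -0.06], [0.06, -0.02], [-0.18, -0.2], [0.1, 0.08]]
scene res [[0.5, 0.1], [0.5, 0.8], [0.3, 0.7], [-0.3, 0.7], [0.4, 0.5]]
block [[324.60948118 319.58446058]]
0.04 [0.55253042 0.06187938] 53.014102791802515 res [[-0.21, 0.33], [0.11, -0.01], [0.04, -0.04], [-0.14, -0.27], [0.2, -0.02]]
scene res [[0.8, -1.3], [0.6, -0.6], [0.5, -0.7], [-0.2, -0.7], [0.5, -0.9]]
block [[324.56766659 319.6789124 ]]
[[ 0.4591  0.092   0.048 ]
 [ 0.5084  0.0848  0.048 ]
 [ 0.5525  0.0619  0.048 ]
 [ 0.5868  0.0258  0.048 ]
 [ 0.6073 -0.0196  0.048 ]] [0.46824929 0.51538562 0.55598464 0.58733191 0.60761535]
tangent yaw 181.2112891338574 1.2112891338574059
tangent yaw 162.11269596282995 -17.887304037170054
tangent yaw 143.01410279180251 -36.985897208197485
tangent yaw 123.91550962077507 -56.08449037922493
tangent yaw 104.81691644974764 -75.18308355025236
```

```bash
python3 - <<'E'
from h import *
for n in("top","scene"): print(n,proj(n,np.array([[.222,.637,.231],[.222,.637,.4],[0,0,.05],[.35,.37,.0]])).round())
def ray(n,uv):
    d=np.load(f"{n}0.npz");v=np.linalg.inv(d["K"])@[*uv,1]*[1,-1,-1];v=d["T"][:3,:3]@v;return d["T"][:3,3],v/np.linalg.norm(v)
for a in[(190,356),(222,388),(244,398)]:
  for b in[(475,322),(458,333),(422,365),(390,424)]:
    (o,u),(p,v)=ray("top",a),ray("scene",b)
    k=np.linalg.lstsq(np.c_[u,-v],p-o,rcond=None)[0];x,y=o+u*k[0],p+v*k[1]
    print(a,b,((x+y)/2).round(3),"gap",np.linalg.norm(x-y).round(3))
A=cv2.imread("pics/top0.png")[330:480,0:320];B=cv2.imread("pics/scene0.png")[260:480,320:640]
A=cv2.resize(A,None,fx=2,fy=2);B=cv2.resize(B,None,fx=1.25,fy=1.25)
im=np.zeros((600,640,3),np.uint8);im[:300]=A;im[300:575,:400]=B;cv2.imwrite("pics/fix.png",im)
E
```

```text
top [[ 11. 428.]
 [-47. 454.]
 [363. 521.]
 [191. 343.]]
scene [[430. 735.]
 [500. 744.]
 [655. 319.]
 [375. 433.]]
(190, 356) (475, 322) [0.312 0.315 0.246] gap 0.079
(190, 356) (458, 333) [0.318 0.32  0.222] gap 0.063
(190, 356) (422, 365) [0.328 0.335 0.157] gap 0.027
(190, 356) (390, 424) [0.33  0.364 0.038] gap 0.005
(222, 388) (475, 322) [0.28  0.268 0.194] gap 0.017
(222, 388) (458, 333) [0.285 0.273 0.171] gap 0.003
(222, 388) (422, 365) [0.296 0.289 0.105] gap 0.046
(222, 388) (390, 424) [ 0.295  0.32  -0.019] gap 0.09
(244, 398) (475, 322) [0.267 0.233 0.157] gap 0.007
(244, 398) (458, 333) [0.273 0.239 0.132] gap 0.028
(244, 398) (422, 365) [0.284 0.256 0.063] gap 0.077
(244, 398) (390, 424) [ 0.282  0.286 -0.067] gap 0.128
```

View pics/fix.png

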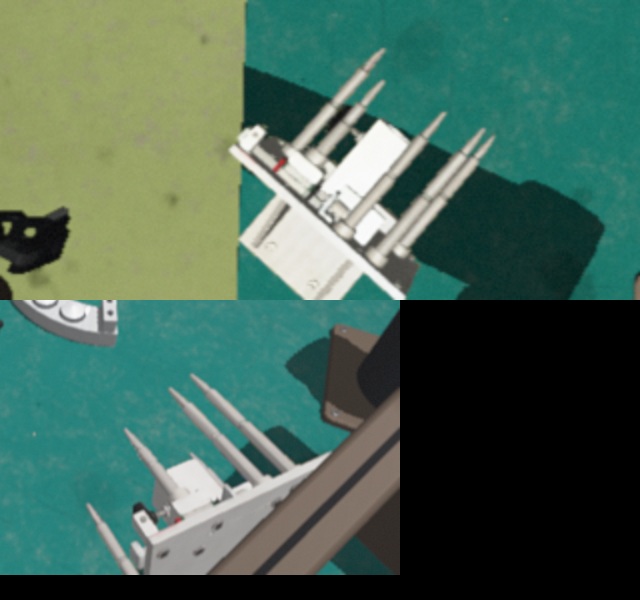

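```bash
python3 - <<'E'
from h import *
def ray(n,uv):
    d=np.load(f"{n}0.npz");v=np.linalg.inv(d["K"])@[*uv,1]*[1,-1,-1];v=d["T"][:3,:3]@v;return d["T"][:3,3],v/np.linalg.norm(v)
for a,b in[((117,404),(440,448)),((117,404),(437,470)),((247,399),(475,320)),((241,395),(457,332)),((222,387),(421,364)),((192,355),(391,424)),((191,372),(391,424)),((191,372),(421,364)),((204,480),(583,381))]:
    (o,u),(p,v)=ray("top",a),ray("scene",b)
    k=np.linalg.lstsq(np.c_[u,-v],p-o,rcond=None)[0];x,y=o+u*k[0],p+v*k[1]
    print(a,b,((x+y)/2).round(3),"gap",np.linalg.norm(x-y).round(3))
# target rows from start: tool frame at start
Ty=160.8167;R0=R.from_euler("xyz",[-180,0,Ty],degrees=True)
s=np.array([.222,.638,.231]);q=np.load("q.npy");P=bar(q,PH,.12)
for w in([.33,.62,.33],[.50,.45,.33],[.58,.25,.33],P[0]+[.0,0,.08]): print(w,(R0.inv().apply(np.array(w)-s)*1000).round())
E
```

```text
(117, 404) (440, 448) [0.265 0.452 0.222] gap 0.005
(117, 404) (437, 470) [0.26  0.461 0.196] gap 0.005
(247, 399) (475, 320) [0.267 0.228 0.156] gap 0.01
(241, 395) (457, 332) [0.277 0.243 0.138] gap 0.023
(222, 387) (421, 364) [0.298 0.289 0.106] gap 0.046
(192, 355) (391, 424) [0.33  0.361 0.032] gap 0.003
(191, 372) (391, 424) [0.313 0.364 0.049] gap 0.036
(191, 372) (421, 364) [0.314 0.334 0.163] gap 0.004
(204, 480) (583, 381) [0.136 0.296 0.203] gap 0.018
[0.33, 0.62, 0.33] [-108.   18.  -99.]
[0.5, 0.45, 0.33] [-324.  -86.  -99.]
[0.58, 0.25, 0.33] [-466. -249.  -99.]
[0.45911674 0.09202832 0.2       ] [-403. -438.   31.]
```

The obstacle at the lower left is an upright plate about 0.21 m high with horizontal rods, so I'll go round it at z 0.33 and a large radius.

```bash
python3 -m pendant '[[-36,6,-33,0,0,0,0],[-72,12,-66,0,0,0,0],[-108,18,-99,0,0,0,0],[-150,-3,-99,0,0,-2,0],[-194,-24,-99,0,0,-4,0],[-238,-45,-99,0,0,-6,0],[-281,-66,-99,0,0,-8,0],[-324,-86,-99,0,0,-10,0],[-353,-119,-99,0,0,-12,0],[-382,-152,-99,0,0,-14,0],[-410,-185,-99,0,0,-16,0],[-438,-218,-99,0,0,-18,0],[-466,-249,-99,0,0,-20,0],[-454,-287,-73,0,0,-20.4,0],[-441,-325,-47,0,0,-20.4,0],[-428,-363,-21,0,0,-20.4,0],[-415,-401,5,0,0,-20.4,0],[-403,-438,31,0,0,-20.4,0],[-403,-438,31,0,0,-20.4,0],[-403,-438,31,0,0,-20.4,0]]'
python3 -c "
from bench import robot
o=robot.observe()
for k in o:print(k,o[k])"
```

```text
time: 2.6
tcp_pos: [0.4593, 0.0916, 0.2012]
eef_rot: [180.0, 0.1, -178.8]
force: [0.6, 0.1, 1.3]
width: 0.001
time 2.6
joint_positions [-1.17211146e+00 -8.94560892e+00  1.20278692e+02  2.24221439e-02
  6.85692176e+01 -9.23753306e+01]
joint_velocities [ 0.76112275  0.18867114 -1.96577439 -0.07580312 -0.06145675 -0.15604208]
effort [-2.75486447e-01 -2.17703480e+01 -2.71440536e+01 -1.33002870e-02
  3.80073977e-02 -4.48891651e-04]
tcp_pos [0.45928919 0.09161487 0.20115411]
eef_rot [ 1.79983181e+02  9.84796622e-02 -1.78804970e+02]
force [0.62894675 0.07162074 1.28861264]
ft_torque [-0.00149463 -0.04736619  0.04471277]
width 0.0006140589891948969
```

```bash
python3 -m pendant '[[0,0,40,0,0,0,0],[0,0,80,0,0,0,0],[0,0,120,0,0,0,0],[0,0,137,0,0,0,0],[0,0,137,0,0,0,0],[0,0,137,0,0,0,0]]'
python3 - <<'E'
from bench import robot
from h import *
im=np.zeros((400,800,3),np.uint8)
for i,(n,x,y) in enumerate([("scene",325,180),("top",270,200)]):
    s=robot.snapshot(n)["img"]
    p=np.vstack([proj(n,bar(np.load("q.npy"),PH,.048)),proj(n,robot.observe()["tcp_pos"][None])])
    c=cv2.resize(s[y:y+133,x:x+133],(400,400),interpolation=cv2.INTER_CUBIC)
    for a in (p-[x,y]+.5)*400/133-.5: cv2.drawMarker(c,tuple(int(v) for v in a),(0,0,255),0,8)
    im[:,400*i:400*i+400]=c
cv2.imwrite("pics/near.png",im)
E
```

```text
time: 3.35
tcp_pos: [0.4603, 0.0916, 0.0652]
eef_rot: [-180.0, 0.2, -178.8]
force: [-0.2, -0.7, 0.0]
width: 0.0
```

View pics/near.png

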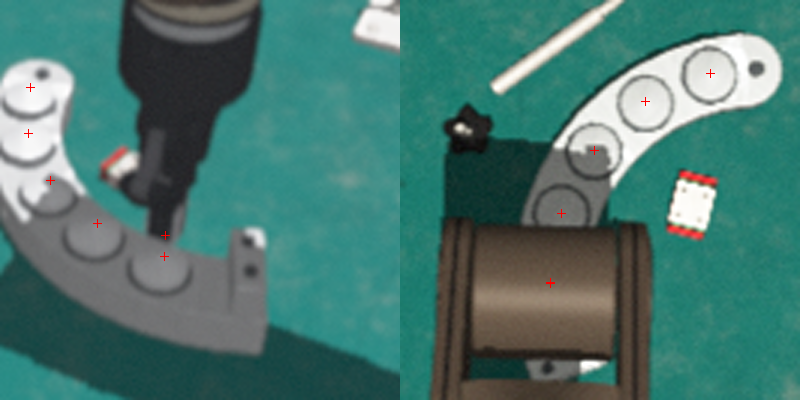

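The scene view shows the closed fingertips just above pad 1 with the projected TCP on them, and the pad-centre marks sit on the domes in both views. Next I'll feel for contact.

```bash
python3 -m pendant '[[0,0,5,0,0,0,0],[0,0,10,0,0,0,0],[0,0,15,0,0,0,0],[0,0,15,0,0,0,0],[0,0,15,0,0,0,0]]'; python3 -m pendant '[[0,0,2,0,0,0,0],[0,0,3,0,0,0,0],[0,0,3,0,0,0,0],[0,0,3,0,0,0,0]]';python3 -m pendant '[[0,0,2,0,0,0,0],[0,0,2,0,0,0,0],[0,0,2,0,0,0,0]]'
```

```text
time: 4.08
tcp_pos: [0.4584, 0.0914, 0.0482]
eef_rot: [180.0, -0.0, -178.8]
force: [-0.4, 0.3, -0.4]
width: 0.002
time: 4.58
tcp_pos: [0.4586, 0.0914, 0.0455]
eef_rot: [-180.0, 0.0, -178.8]
force: [-0.8, -0.3, 2.6]
width: 0.003
time: 4.95
tcp_pos: [0.4586, 0.0914, 0.0435]
eef_rot: [180.0, 0.0, -178.8]
force: [-0.9, -0.0, 3.6]
width: 0.001
```

```bash
python3 -m pendant '[[-5,-0.1,0,0,0,1.9,0],[-10,-0.3,-1,0,0,3.8,0],[-15,-0.7,-2,0,0,5.7,0],[-19.9,-1.3,-2.5,0,0,7.6,0],[-24.9,-2.1,-2.5,0,0,9.5,0],[-29.8,-3,-2.5,0,0,11.5,0],[-34.7,-4.1,-2,0,0,13.4,0],[-39.5,-5.3,-1,0,0,15.3,0],[-44.3,-6.7,0,0,0,17.2,0],[-49.1,-8.3,0,0,0,19.1,0],[-49.1,-8.3,0,0,0,19.1,0],[-49.1,-8.3,0,0,0,19.1,0],[-49.1,-8.3,0,0,0,19.1,0]]'
```

```text
time: 6.58
tcp_pos: [0.5088, 0.084, 0.044]
eef_rot: [180.0, 0.2, 162.1]
force: [1.6, -1.1, 2.7]
width: 0.001
```

```bash
python3 -m pendant '[[0,0.5,1,0,0,0,0],[0,0.5,1,0,0,0,0],[0,0.5,1,0,0,0,0]]'; python3 -m pendant '[[-5,-0.1,0,0,0,1.9,0],[-10,-0.3,-1,0,0,3.8,0],[-15,-0.7,-2,0,0,5.7,0],[-19.9,-1.3,-3,0,0,7.6,0],[-24.9,-2.1,-3,0,0,9.5,0],[-29.8,-3,-3,0,0,11.5,0],[-34.7,-4.1,-2,0,0,13.4,0],[-39.5,-5.3,-1,0,0,15.3,0],[-44.3,-6.7,0,0,0,17.2,0],[-49.1,-8.3,0,0,0,19.1,0],[-49.1,-8.3,0,0,0,19.1,0],[-49.1,-8.3,0,0,0,19.1,0],[-49.1,-8.3,0,0,0,19.1,0]]'
```

```text
time: 6.95
tcp_pos: [0.5085, 0.0844, 0.0427]
eef_rot: [180.0, 0.1, 162.1]
force: [1.7, -2.4, 3.7]
width: -0.001
time: 8.57
tcp_pos: [0.5531, 0.0613, 0.043]
eef_rot: [179.9, 0.2, 143.0]
force: [0.9, -0.8, 4.1]
width: -0.0
```

```bash
python3 -m pendant '[[-5,-0.1,0,0,0,1.9,0],[-10,-0.3,-1,0,0,3.8,0],[-15,-0.7,-2,0,0,5.7,0],[-19.9,-1.3,-3,0,0,7.6,0],[-24.9,-2.1,-3,0,0,9.5,0],[-29.8,-3,-3,0,0,11.5,0],[-34.7,-4.1,-2,0,0,13.4,0],[-39.5,-5.3,-1,0,0,15.3,0],[-44.3,-6.7,0,0,0,17.2,0],[-49.1,-8.3,0,0,0,19.1,0],[-49.1,-8.3,0,0,0,19.1,0],[-49.1,-8.3,0,0,0,19.1,0],[-49.1,-8.3,0,0,0,19.1,0]]'
python3 - <<'E'
from bench import robot
from h import *
im=np.zeros((400,800,3),np.uint8)
for i,(n,x,y) in enumerate([("scene",310,180),("top",270,200)]):
    s=robot.snapshot(n)["img"]
    q=np.load("q.npy");p=np.vstack([proj(n,bar(q,PH,.048)),proj(n,robot.observe()["tcp_pos"][None]),proj(n,bar(q,np.array([154/150]),.06))])
    c=cv2.resize(s[y:y+133,x:x+133],(400,400),interpolation=cv2.INTER_CUBIC)
    for a in (p-[x,y]+.5)*400/133-.5: cv2.drawMarker(c,tuple(int(v) for v in a),(0,0,255),0,8)
    im[:,400*i:400*i+400]=c
cv2.imwrite("pics/near4.png",im)
E
```

```text
time: 10.2
tcp_pos: [0.5871, 0.025, 0.0429]
eef_rot: [179.9, 0.1, 123.9]
force: [-0.0, -0.8, 3.8]
width: 0.001
```

View pics/near4.png

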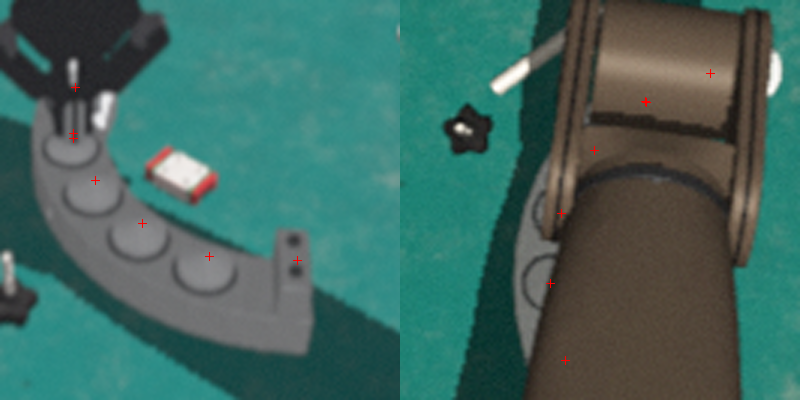

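The fingertips are on pad 4. The bar still matches its initial marks, including the stop block at (297,260) in the crop, and the loose parts are undisturbed. Now on to pad 5.

```bash
python3 -m pendant '[[-5,-0.1,0,0,0,1.9,0],[-10,-0.3,-1,0,0,3.8,0],[-15,-0.7,-2,0,0,5.7,0],[-19.9,-1.3,-3,0,0,7.6,0],[-24.9,-2.1,-3,0,0,9.5,0],[-29.8,-3,-3,0,0,11.5,0],[-34.7,-4.1,-2,0,0,13.4,0],[-39.5,-5.3,-1,0,0,15.3,0],[-44.3,-6.7,0,0,0,17.2,0],[-49.1,-8.3,0,0,0,19.1,0],[-49.1,-8.3,0,0,0,19.1,0],[-49.1,-8.3,0,0,0,19.1,0],[-49.1,-8.3,0,0,0,19.1,0]]'
python3 -m pendant '[[0,0,0.3,0,0,0,0],[0,0,0.3,0,0,0,0],[0,0,0.3,0,0,0,0],[0,0,0.3,0,0,0,0]]'
```

```text
time: 11.92
tcp_pos: [0.6074, -0.0205, 0.0428]
eef_rot: [179.9, 0.1, 104.8]
force: [-0.4, -1.2, 3.4]
width: -0.0
time: 12.42
tcp_pos: [0.6072, -0.0201, 0.0422]
eef_rot: [180.0, 0.0, 104.8]
force: [1.9, -2.2, 4.4]
width: -0.001
```

```bash
python3 - <<'E'
from bench import robot
import cv2
from h import *
s=robot.snapshot("scene")["img"];o=robot.observe();print(o["force"],o["tcp_pos"])
c=cv2.resize(s[150:310,200:440],(720,480),interpolation=cv2.INTER_CUBIC)
q=np.load("q.npy")
for a in (np.vstack([proj("scene",bar(q,PH,.048)),proj("scene",bar(q,np.array([154/150]),.06))])-[200,150])*3: cv2.drawMarker(c,tuple(int(v) for v in a),(0,0,255),0,8)
cv2.imwrite("pics/end.png",c)
E
```

```text
[ 2.1748798  -2.11246181  3.78218018] [ 0.60716804 -0.0201049   0.04225341]
```

View pics/end.png

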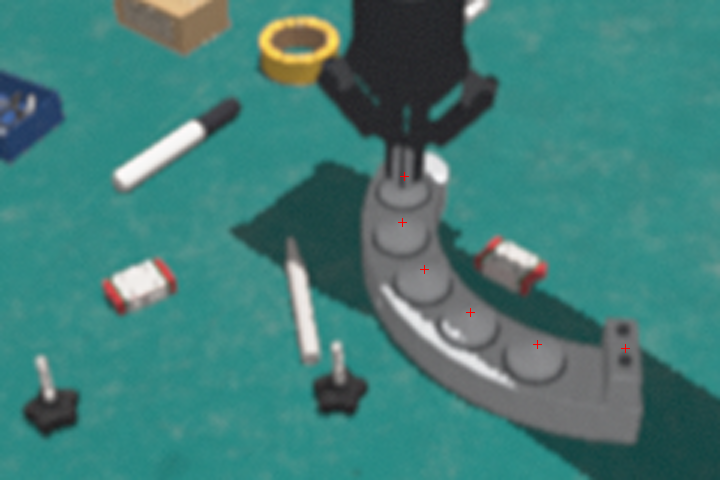

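The tips rest on pad 5 at about (404,177) in the crop, pads 1 to 4 are up, and the bar and loose parts are where they started. I'm handing the job in.

```bash
python3 -c "
from bench import robot
print(robot.finish_job())"
```

```text
the job is handed in; nothing more can be done
None
```

I ran the closed fingertips along the row from pad 1, next to the stop block, to pad 5. I dipped each pad about 4–6 mm with roughly 3–4.5 N and lifted 2.5–3 mm between pads. I handed the job in at about 12.5 s with the fingertips still on pad 5.

- **Final hold:** the last readings put the TCP at z = 42.2 mm, about 6 mm down on pad 5, with 3.8–4.4 N upward and about 3 N sideways. That is well short of the bottom.
- **Other pads, bar and loose parts:** in the last picture pads 1–4 are up. The bar and stop block still match where I first measured them, to about a pixel (2 mm). The loose parts in view look undisturbed; the hex keys were outside that crop, well away from the path.
- **What I could not check directly:** pad travel was never read. I worked it out from tip height and force, which agreed to about 1 mm. Pad 2 was the shallowest at first (2.7 N), so I pressed it 1 mm deeper before moving on. The hand-in reported no verdict.

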